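# Put the bench hardware away

### The arm

A 7-joint arm with a two-finger parallel gripper is mounted at the origin on the work surface. World frame = base frame: x ahead of the robot, y to its left, z up, the work surface at z = 0. Lengths are in m, angles in rad, forces in N, time in s.
With the tool pointing down it reaches from about 0.425 to 1.025 m from the base axis. Payload 9.4 kg.
Tool frame: the origin (TCP) lies midway between the tips of the shut fingers; the grasp point (between the pads) lies 19 mm behind it; z points along the fingers, y is the line along which they close (so a half turn about z gives the same grasp; the last joint's range is limited). The gripper opens to 85 mm and grips with 20 to 120 N. Pads are 22 mm wide; open, the fingers measure 114 mm over their backs; the gripper's body (76 mm by 85 mm) begins 54 mm behind the grasp point. The pads swing forward as they close: fully open they stand 13 mm farther back than shut.
Start: joints at [1.136, 0.599, -0.003, 1.599, 0.002, 0.943, -0.08], TCP at [0.254, -0.679, 0.231] pointing down, gripper open.
Joint ranges: [-2.57, 2.57], [-0.35, 1.97], [-1.29, 1.29], [0.11, 2.56], [-1.05, 4.19], [0.11, 1.86], [-2.63, 2.63]. Speed limits (rad/s): [2.22, 2.22, 3.01, 3.01, 3.14, 3.14, 3.14].

### API

Orientations are given as a rotation vector (axis times angle).
In Python, from plant import bot gives the robot as it stands. The module is installed in compiled form; this text tells all that it offers.
- The arm moves only by the tool send_rows, never from a script. Its argument "series" is a list of rows, each an object of numbers: "fingers": the finger opening in cm, from 0 to 8.54; "x", "y", "z": the shift along the tool's x, y, z in cm; "rx", "ry", "rz": the turn, a rotation vector about the tool's x, y, z in rad. In form: [{"fingers": .., "x": .., "y": .., "z": .., "rx": .., "ry": .., "rz": ..}, ...]. A call has 1 to 20 rows; each row is the pose to reach, as a shift and turn from the pose commanded when the call began, along the tool's axes at that moment; what a row does not reach only later rows make up. A row lasts 1/12 s, in which the tool goes at most 41.7 mm and 7.16 degrees, less where a joint would pass 70% of its speed; a pose out of reach is approached as far as the arm can. A call with a gripper value outside its range is refused whole. The fingers move at their own pace and stop on an object; "squeeze" is the grip in N (left out, the last holds). Time passes only in rows, so rows that repeat a pose let the fingers close. It gives the time, the measured TCP pose, the force, the opening and the grip force at its end, in the units of the state.
- bot.get_state(): the state, without advancing time (a new reading comes with each control period).
- bot.read_camera(name): name is "side" or "top" or "wrist"; returns the picture (400x640x3 uint8, red, green, blue); there is no depth.
- bot.camera_info(name): a dict with "fx", "fy", "cx", "cy" (pixels), "rvec" (rotation vector, rad) and "tvec" (3), from world to camera coordinates, as OpenCV has them; the wrist camera has in their place "hand_eye" (4x4, takes a point from camera to tool coordinates, whose origin is the TCP and whose axes are the flange's). Camera axes: x right, y down, z forward; pixel columns grow to the right and rows downward; lengths in m; the calibration is good to about 2 mm. The wrist camera is an equidistant fisheye: a pixel r from the principal point sees the ray r / f radians off the axis. A picture is of the moment at which its call begins: read the wrist's pose just before it. camera_info takes no time and is no camera call.
- bot.close_job(): hands the job in; it is judged then, once.
The state is a dict: "clock": time; "qpos": joint angles; "dq": joint speeds; "effort": joint torques, N m; "position": TCP position; "ee_rot": TCP orientation; "contact_force": force on the tool from outside, world axes, zero at the start; "moment": the same for the moment, N m; "grip_width": opening from 0.0 (shut) to 1.0 (fully open); "grip_force": force on a finger pad.
Only numpy, scipy, OpenCV 4.12 (cv2) and the standard library are available. Lean on these libraries where they do the work, as an engineer would, in place of code of your own. Each camera call takes 0.05 s, during which the arm holds its last target. There are 200 camera calls.

### The job

Clear the hardware off the workbench into its holders: lay both bolts flat in the larger, oblong tray, set the bearing flat in the round steel dish, and stack the two rubber feet upright in the small square tray, the wide foot at the bottom and the narrow one centred on top of it. Leave the white grease jar standing where it is.

Things in the scene. Friction and masses are not known exactly. Their poses are not given: they have to be found in the camera images.
- bolt_a: Steel hex bolt with a nut screwed on near its end, lying flat on the bench: 90 long, shank 16 in diameter; head and nut are 24 across flats, 27.7 across corners. Origin on the shank's axis at mid-length, 12 above whatever it lies on; x runs along the shank from the head (x = -45 to -35) to the nut (x = 25 to 38); the shank between is clear to grip. 0.19 kg. The two bolts are alike.
- bolt_b: Steel hex bolt with a nut screwed on near its end, lying flat on the bench: 90 long, shank 16 in diameter; head and nut are 24 across flats, 27.7 across corners. Origin on the shank's axis at mid-length, 12 above whatever it lies on; x runs along the shank from the head (x = -45 to -35) to the nut (x = 25 to 38); the shank between is clear to grip. 0.19 kg. The two bolts are alike.
- wide_foot: Wide black rubber machine foot, an upright solid cylinder 60 in diameter, 40 high, with a flat top carrying a flush 20 steel insert. Origin at the centre of its underside, z up. About 0.15 kg.
- narrow_foot: Narrow black rubber machine foot, an upright solid cylinder 40 in diameter, 40 high, flat top with the same flush insert. Origin at the centre of its underside, z up. About 0.08 kg.
- bearing: Steel ball bearing lying flat: outside diameter 52, bore 25, 15 high. Origin at the centre of its underside, z up. 0.13 kg.
- bolt_tray: Larger black oblong tray, fixed: 160 along its x, 120 along its y, 16 high over all; walls and floor 4 thick, so inside 152 x 112 x 12 deep. Origin at the centre of its underside on the bench, z up. The two bolts fit side by side lying along its y, for instance at x = -30 and x = +30.
- foot_tray: Small black square tray, fixed: 88 x 88, 16 high over all; walls and floor 4 thick, so inside 80 x 80 x 12 deep. The two feet do not fit side by side. Origin at the centre of its underside on the bench, z up.
- dish: Round shallow steel parts dish, fixed: 116 outside diameter, 14 high, wall 3, floor 4 thick, so inside 110 across and 10 deep. Origin at the centre of its underside on the bench, z up.
- grease_jar: Round white plastic grease jar with a steel lid, 48 across, 45 high, standing loose among the hardware. Origin at the centre of its underside, z up. 0.12 kg. No part of the job: to be left alone.

How it is judged:
At the end, for the whole second after the job is handed in: Both bolts lie level on the oblong tray's floor; the wide foot is on the square tray's floor, the narrow one on it with axes within 15 mm; the bearing is on the dish's floor, within 32 mm of its centre; feet and bearing within 0.1 rad of upright; all at rest (x of bolt_a in the frame of bolt_tray between -0.064 and 0.064 m and y of bolt_a in the frame of bolt_tray between -0.044 and 0.044 m and z of bolt_a in the frame of bolt_tray between 0.011 and 0.02 m and angle between bolt_a's own x axis and vertical between 1.47 and 1.67 rad and x of bolt_b in the frame of bolt_tray between -0.064 and 0.064 m and y of bolt_b in the frame of bolt_tray between -0.044 and 0.044 m and z of bolt_b in the frame of bolt_tray between 0.011 and 0.02 m and angle between bolt_b's own x axis and vertical between 1.47 and 1.67 rad and x of wide_foot in the frame of foot_tray between -0.014 and 0.014 m and y of wide_foot in the frame of foot_tray between -0.014 and 0.014 m and z of wide_foot in the frame of foot_tray between 0 and 0.008 m and angle between each of wide_foot, narrow_foot, bearing's own z axis and vertical below 0.1 rad and horizontal distance between narrow_foot and wide_foot below 0.015 m and z of narrow_foot in the frame of wide_foot between 0.036 and 0.044 m and horizontal distance between bearing and dish below 0.032 m and z of bearing in the frame of dish between 0 and 0.008 m and linear speed of each of wide_foot, narrow_foot, bolt_a, bolt_b, bearing below 0.02 m/s and angular speed of each of wide_foot, narrow_foot, bolt_a, bolt_b, bearing below 0.2 rad/s); the robot touches nothing.
It fails at once if the grease jar was shifted by more than 20 mm, or tipped (distance of grease_jar from where it was at the start of the episode above 0.02 m or angle between grease_jar's own z axis and vertical above 0.3 rad).
It also fails if it takes over 122 s, if anything falls off the work surface, if the arm or the gripper's body presses on something with over 40 N, if the wrist force passes 120 N, or if a joint passes its speed limit or range.

## Working session

There is one attempt and no reset: what is moved stays moved. The work goes in short steps, Python scripts to look and compute and a tool call to move; the robot and the scene stay as the last step left them, time stands still between calls to the robot, and variables do not carry over. Pictures are saved under pics/ and viewed, at most 14 in all, crops included, and the job is handed in when it is done.

Besides the shell and the picture viewer there is one more tool, called after "Call:" as name([rows], argument=value, ...), one row to a line, values as JSON. send_rows: Moves the arm, as the interface text tells. Its arguments: {"type":"object","properties":{"series":{"type":"array"},"squeeze":{"type":"number"}},"required":["series"]}

```bash
mkdir -p pics; python3 - <<'E'
from plant import bot
import cv2,numpy as np
print(bot.get_state())
for n in("top","side","wrist"):
    print(n,bot.camera_info(n))
for n in("top","side"):
    cv2.imwrite(f"pics/{n}0.png",bot.read_camera(n)[:,:,::-1])
E
```

```text
{'clock': 0.0, 'qpos': array([ 1.13628427,  0.60017617, -0.0025232 ,  1.60011673,  0.00181585,
        0.94290565, -0.07979089]), 'dq': array([ 4.86369308e-04,  1.79528304e-05, -1.45465667e-03, -2.46704462e-03,
       -1.12258484e-03,  3.41201356e-04, -5.66537307e-04]), 'effort': array([ 6.43643057e-05, -7.76450872e+01,  1.56462841e+00, -2.58004671e+01,
        1.22839969e-02,  8.99528299e-03, -5.89712795e-05]), 'position': array([ 0.25371861, -0.67865554,  0.23038507]), 'ee_rot': array([-3.08991781e+00, -5.58875696e-01,  7.09022346e-04]), 'contact_force': array([ 0.01619886,  0.39521808, -0.08112564]), 'moment': array([ 0.08937653,  0.02445772, -0.01140995]), 'grip_force': 0.0, 'grip_width': 1.0014106584147648}
top {'fx': 406.657253078692, 'fy': 406.657253078692, 'cx': 320.73838883352306, 'cy': 195.00681204978082, 'rvec': array([ 2.11356084, -2.10818848,  0.15412283]), 'tvec': array([0.02217673, 0.53994709, 1.05507347])}
side {'fx': 375.36955261788404, 'fy': 375.36955261788404, 'cx': 318.4406376650007, 'cy': 195.1947813697868, 'rvec': array([ 0.59193917, -2.76148944,  1.04304714]), 'tvec': array([0.52293988, 0.20101839, 0.92198275])}
wrist {'fx': 309.70691628693146, 'fy': 309.70691628693146, 'cx': 317.3254371036074, 'cy': 198.28100625976847, 'hand_eye': array([[-3.53026024e-04, -9.57823684e-01, -2.87356339e-01,
         7.29797327e-02],
       [ 9.99999794e-01, -1.83875121e-04, -6.15632862e-04,
        -4.84995758e-04],
       [ 5.36830054e-04, -2.87356497e-01,  9.57823551e-01,
        -1.42743242e-01],
       [ 0.00000000e+00,  0.00000000e+00,  0.00000000e+00,
         1.00000000e+00]])}
```

View pics/top0.png

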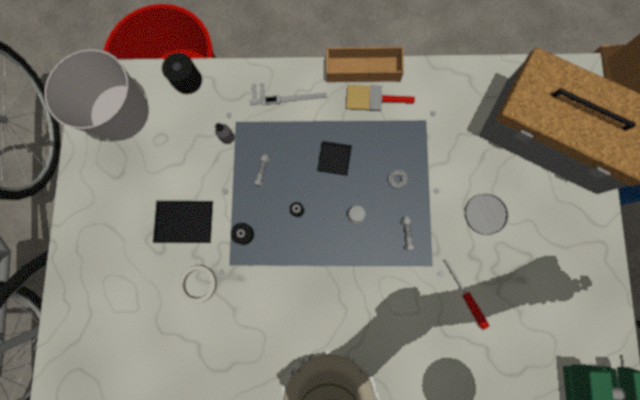

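View pics/side0.png

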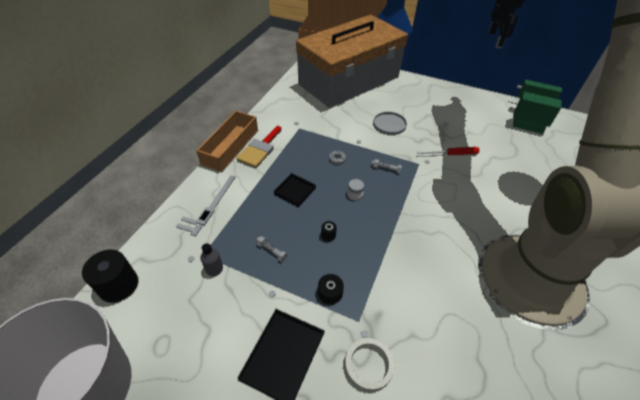

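The top view shows the bolts at about (262,169) and (408,232), the square tray at (334,158) and the bearing at (398,179). The narrow foot is at (297,210), the jar at (357,214), the wide foot at (242,233), the oblong tray at (183,221) and the dish at (487,214). The side view shows the same layout. Next I'll measure positions.

```bash
cat > h.py <<'E'
import cv2,numpy as np
from scipy.spatial.transform import Rotation as R
from plant import bot
def cam(n):
    i=bot.camera_info(n); K=np.array([[i['fx'],0,i['cx']],[0,i['fy'],i['cy']],[0,0,1]])
    return K,R.from_rotvec(i['rvec']).as_matrix(),np.array(i['tvec'])
def pt(n,uv,z):
    K,r,t=cam(n); d=(np.linalg.inv(K)@np.c_[np.atleast_2d(uv),np.ones(len(np.atleast_2d(uv)))].T).T@r
    c=-r.T@t; return c+d*((z-c[2])/d[:,2])[:,None]
def proj(n,P):
    K,r,t=cam(n); return cv2.projectPoints(np.atleast_2d(np.float64(P)),cv2.Rodrigues(r)[0],t,K,None)[0][:,0]
def ortho(img,n,z,x0,x1,y0,y1,s):
    """picture of plane z: rows from x1 down to x0, cols from y1 to y0, s px per m"""
    W,H=int((y1-y0)*s),int((x1-x0)*s)
    g=np.array([[x1,y1,z],[x1,y0,z],[x0,y0,z],[x0,y1,z]]); 
    M=cv2.getPerspectiveTransform(np.float32(proj(n,g)),np.float32([[0,0],[W,0],[W,H],[0,H]]))
    return cv2.warpPerspective(img,M,(W,H),flags=cv2.INTER_CUBIC)
E
python3 - <<'E'
from h import *
img=cv2.imread("pics/top0.png")
for z in (0,):
    o=ortho(img,"top",z,0.25,.85,-.5,.5,800)
    cv2.imwrite("pics/ortho.png",o)
v=img.max(2).astype(int);g=img.astype(int)
def cc(mask,lab):
    n,l,s,c=cv2.connectedComponentsWithStats(mask.astype(np.uint8))
    for i in range(1,n):
        if 25<s[i,4]<4500 and 120<c[i,0]<520 and 120<c[i,1]<300:
            p=np.argwhere(l==i)[:,::-1].astype(np.float32); r=cv2.minAreaRect(p)
            print(lab,c[i].round(1),s[i,4],np.round(r[1],1),round(r[2],1),pt("top",c[i],0)[0].round(4),pt("top",r[0],0)[0].round(4))
cc(v<50,"dark")
mat=(g[:,:,0]-g[:,:,2]>12)&(v<140)
print(img[150,250],img[214,357],img[232,408],img[214,487],img[158,334])
roi=np.zeros_like(mat);roi[125:262,238:428]=1
sat=g.max(2)-g.min(2)
cc((v>125)&roi,"bright")
print(proj("top",[0.2537,-.6787,.23]))
E
```

```text
dark [219.4 127.3] 37 [6. 6.] 0.0 [0.7525 0.3261 0.    ] [0.7534 0.3243 0.    ]
dark [334.  157.8] 869 [29.7 29.7] 8.1 [ 0.658  -0.0124  0.    ] [ 0.6578 -0.012   0.    ]
dark [182.8 221.6] 2206 [39. 57.] 90.0 [0.4725 0.4166 0.    ] [0.4727 0.4176 0.    ]
dark [296.5 210.1] 71 [13. 13.] 90.0 [0.5055 0.0935 0.    ] [0.5073 0.0936 0.    ]
dark [242.6 233.5] 288 [20. 21.] 90.0 [0.4392 0.2444 0.    ] [0.4405 0.2447 0.    ]
[97 89 80] [146 150 151] [101 103 103] [137 140 140] [35 35 38]
bright [426.8 136.6] 34 [27.  1.] 90.0 [ 0.7203 -0.2803  0.    ] [ 0.7145 -0.2792  0.    ]
bright [258.2 179.2] 30 [3.3 9.4] 9.5 [0.5953 0.2056 0.    ] [0.597  0.2059 0.    ]
bright [357.1 213.2] 189 [14.8 14.1] 45.0 [ 0.4969 -0.077   0.    ] [ 0.4968 -0.0775  0.    ]
bright [407.1 220.3] 29 [5.7 4.9] 45.0 [ 0.4772 -0.2158  0.    ] [ 0.4772 -0.2149  0.    ]
bright [409.9 244.1] 46 [12.  5.] 90.0 [ 0.4112 -0.2214  0.    ] [ 0.4142 -0.2232  0.    ]
[[652.45125538 313.85465799]]
```

View pics/ortho.png

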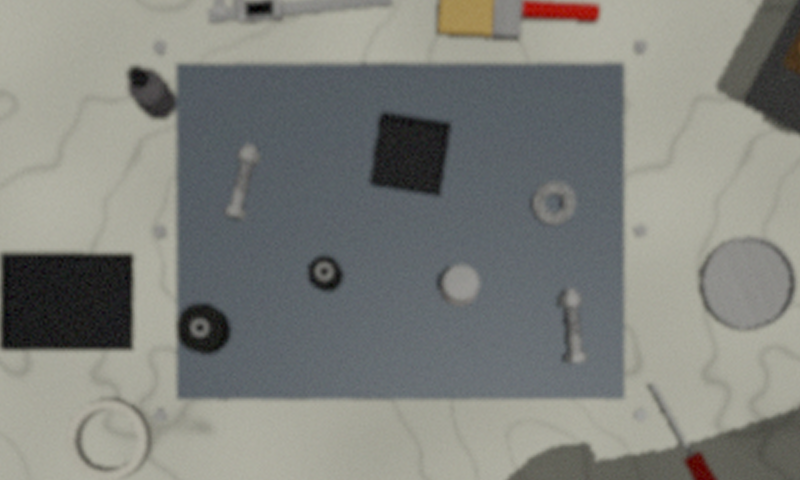

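The rectified view confirms the layout: the oblong tray is aligned with world axes and its long side runs along world y. Both bolts lie nearly along world x, and the square tray is turned about 8°. Next I'll refine each object at its own height.

```bash
cat >> h.py <<'E'
def goal(x,y,z,yaw,k=1):
    """shift (cm, tool axes) and turn to TCP pose x,y,z pointing down with tool x at yaw (mod pi, nearest)"""
    s=bot.get_state(); r0=R.from_rotvec(s['ee_rot'])
    best=min((R.from_euler('z',yaw+a)*R.from_euler('x',np.pi) for a in(0,np.pi)),key=lambda r:(r0.inv()*r).magnitude()) if k else R.from_euler('z',yaw)*R.from_euler('x',np.pi)
    print("shift",(r0.inv().apply(np.array([x,y,z])-s['position'])*100).round(2),"turn",(r0.inv()*best).as_rotvec().round(3),"t",round(s['clock'],2))
E
python3 - <<'E'
from h import *
img=cv2.imread("pics/top0.png"); S=2000
def w(p,x1,y1): return np.array([x1-p[1]/S,y1-p[0]/S])
def box(name,cx,cy,h,z,f,dark=None):
    o=ortho(img,"top",z,cx-h,cx+h,cy-h,cy+h,S).astype(int); m=f(o).astype(np.uint8)
    cs,_=cv2.findContours(m,cv2.RETR_EXTERNAL,cv2.CHAIN_APPROX_NONE); c=max(cs,key=cv2.contourArea)
    M=cv2.moments(c);r=cv2.minAreaRect(c); e=cv2.minEnclosingCircle(c)
    wpt=lambda p:np.round(w(p,cx+h,cy+h),4)
    print(name,"cen",wpt((M['m10']/M['m00'],M['m01']/M['m00'])),"rect",wpt(r[0]),np.round(np.array(r[1])/S,4),round(r[2],1),"circ",wpt(e[0]),round(e[1]/S,4))
    return o
gray=lambda o:o.mean(2)
box("foot_tray",.657,-.012,.08,.014,lambda o:gray(o)<65)
box("bolt_tray",.472,.417,.12,.014,lambda o:gray(o)<80)
box("wide_ins",.44,.245,.02,.04,lambda o:gray(o)>85)
box("wide",.44,.245,.06,.04,lambda o:gray(o)<60)
box("narrow_ins",.505,.094,.017,.04,lambda o:gray(o)>75)
box("narrow",.505,.094,.045,.04,lambda o:gray(o)<65)
nb=lambda o:(o[:,:,0]-o[:,:,2]<8)
for n,a in dict(bearing=(.6,-.19,.05,.013),bolt1=(.625,.197,.065,.012),bolt2=(.442,-.217,.065,.012),jar=(.497,-.077,.05,.045)).items():
    o=box(n,*a,nb); 
    box(n+"'",*a,lambda o:gray(o)>np.median(gray(o))+10)
o=box("dish",.496,-.434,.09,.007,lambda o:gray(o)<150)
cv2.imwrite("pics/d.png",np.hstack([cv2.resize(ortho(img,"top",z,cx-h,cx+h,cy-h,cy+h,S),(260,260)) for cx,cy,h,z in((.496,-.434,.09,.007),(.625,.197,.065,.012),(.442,-.217,.065,.012))]))
E
```

```text
foot_tray cen [ 0.6547 -0.0124] rect [ 0.6547 -0.0121] [0.0894 0.0914] 8.6 circ [ 0.6541 -0.0131] 0.0608
bolt_tray cen [0.4718 0.4122] rect [0.4718 0.412 ] [0.1165 0.161 ] 90.0 circ [0.4717 0.4121] 0.0971
wide_ins cen [0.4372 0.2415] rect [0.4372 0.242 ] [0.0205 0.021 ] 90.0 circ [0.4371 0.2415] 0.011
wide cen [0.436  0.2366] rect [0.436  0.2358] [0.059  0.0615] 90.0 circ [0.4366 0.2363] 0.0323
narrow_ins cen [0.5053 0.0914] rect [0.5052 0.0912] [0.0225 0.0225] 90.0 circ [0.5052 0.0912] 0.0118
narrow cen [0.5025 0.0902] rect [0.502  0.0903] [0.0429 0.039 ] 51.3 circ [0.5019 0.0908] 0.0217
bearing cen [ 0.5938 -0.1897] rect [ 0.5935 -0.1893] [0.0555 0.0593] 26.6 circ [ 0.5926 -0.1903] 0.0303
bearing' cen [ 0.5942 -0.1919] rect [ 0.5947 -0.192 ] [0.0508 0.0518] 61.4 circ [ 0.5946 -0.1917] 0.0268
bolt1 cen [0.621  0.1951] rect [0.621  0.1952] [0.0315 0.0987] 14.1 circ [0.6214 0.1959] 0.0495
bolt1' cen [0.6011 0.201 ] rect [0.6107 0.2019] [0.0238 0.0667] 4.0 circ [0.6104 0.1994] 0.0337
bolt2 cen [ 0.4415 -0.2139] rect [ 0.4427 -0.2138] [0.0976 0.0349] 83.3 circ [ 0.4426 -0.2146] 0.049
bolt2' cen [ 0.4422 -0.2782] rect [ 0.4422 -0.2778] [0.1295 0.0075] 90.0 circ [ 0.4422 -0.2782] 0.0648
jar cen [ 0.4879 -0.072 ] rect [ 0.4873 -0.0723] [0.054  0.0532] 65.0 circ [ 0.4876 -0.0723] 0.0292
jar' cen [ 0.4903 -0.0753] rect [ 0.4907 -0.0752] [0.0445 0.0457] 25.0 circ [ 0.4901 -0.0759] 0.0243
dish cen [ 0.4955 -0.4302] rect [ 0.4955 -0.4307] [0.1181 0.1235] 72.6 circ [ 0.4944 -0.4294] 0.0636
```

View pics/d.png

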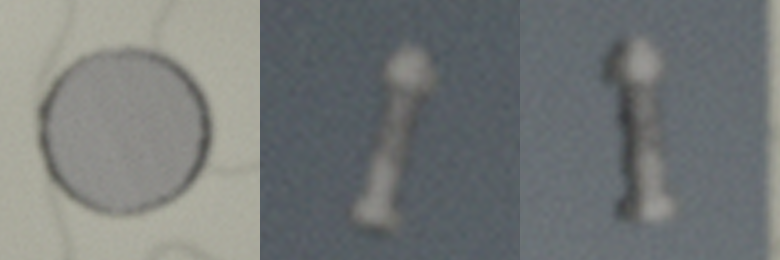

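The dish centre is near (0.495,-0.431). Bolt 1 is at (0.621,0.196) with yaw -0.24, and bolt 2 at (0.442,-0.215) with yaw 0.07. I'll start with the bearing.

```bash
python3 -c "
from h import *
goal(.594,-.191,.12,0)"
```

```text
shift [ 48.96 -33.75  11.09] turn [-0.001  0.     0.358] t 0.1
```

Call:
send_rows([
  {"fingers": 7.5,"x": 49,"y": -33.7,"z": 11.1,"rz": 0.358},
  {"fingers": 7.5,"x": 49,"y": -33.7,"z": 11.1,"rz": 0.358},
  {"fingers": 7.5,"x": 49,"y": -33.7,"z": 11.1,"rz": 0.358},
  {"fingers": 7.5,"x": 49,"y": -33.7,"z": 11.1,"rz": 0.358},
  {"fingers": 7.5,"x": 49,"y": -33.7,"z": 11.1,"rz": 0.358},
  {"fingers": 7.5,"x": 49,"y": -33.7,"z": 11.1,"rz": 0.358},
  {"fingers": 7.5,"x": 49,"y": -33.7,"z": 11.1,"rz": 0.358},
  {"fingers": 7.5,"x": 49,"y": -33.7,"z": 11.1,"rz": 0.358},
  {"fingers": 7.5,"x": 49,"y": -33.7,"z": 11.1,"rz": 0.358},
  {"fingers": 7.5,"x": 49,"y": -33.7,"z": 11.1,"rz": 0.358},
  {"fingers": 7.5,"x": 49,"y": -33.7,"z": 11.1,"rz": 0.358},
  {"fingers": 7.5,"x": 49,"y": -33.7,"z": 11.1,"rz": 0.358},
  {"fingers": 7.5,"x": 49,"y": -33.7,"z": 11.1,"rz": 0.358},
  {"fingers": 7.5,"x": 49,"y": -33.7,"z": 11.1,"rz": 0.358},
  {"fingers": 7.5,"x": 49,"y": -33.7,"z": 11.1,"rz": 0.358},
  {"fingers": 7.5,"x": 49,"y": -33.7,"z": 11.1,"rz": 0.358},
  {"fingers": 7.5,"x": 49,"y": -33.7,"z": 11.1,"rz": 0.358},
  {"fingers": 7.5,"x": 49,"y": -33.7,"z": 11.1,"rz": 0.358},
], squeeze=50)

```text
schema error: expected keys fingers, x, y, z, rx, ry, rz
```

```bash
python3 - <<'E'
from h import *
goal(.594,-.191,.002,0)
cv2.imwrite("pics/w1.png",bot.read_camera("wrist")[:,:,::-1])
i=bot.camera_info("wrist");s=bot.get_state();H=np.array(i['hand_eye'])
print(s['position'],s['qpos'].round(2))
def wp(P):
    q=R.from_rotvec(s['ee_rot']).inv().apply(np.array(P)-s['position']); c=H[:3,:3].T@(q-H[:3,3])
    th=np.arctan2(np.hypot(c[0],c[1]),c[2]); u=c[:2]/np.hypot(c[0],c[1])*th*i['fx']; return (u+[i['cx'],i['cy']]).round(1)
for n,P in dict(bearing=(.594,-.191,.015),bolt2=(.442,-.215,.02),jar=(.49,-.0755,.045),ftray=(.6547,-.012,.016)).items(): print(n,wp(P))
E
```

```text
shift [ 48.96 -33.73  22.89] turn [-0.001  0.     0.358] t 0.1
[ 0.25375987 -0.67877483  0.23061241] [ 1.14  0.6  -0.    1.6   0.    0.94 -0.08]
bearing [ 107.5 -114.4]
bolt2 [ 73.4 -38. ]
jar [ 29.7 -63.8]
ftray [  62.3 -126.8]
```

View pics/w1.png

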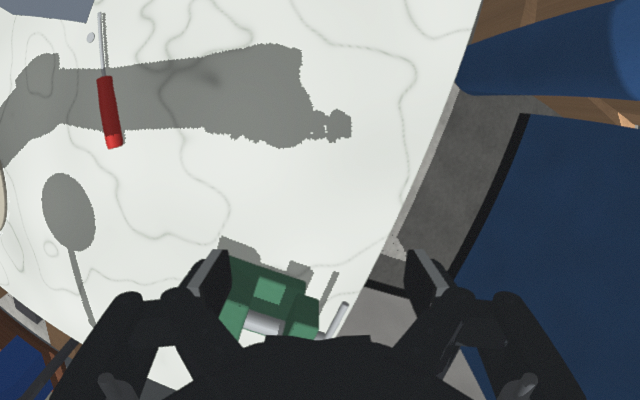

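The move was refused because every row needs all seven keys, so this wrist picture still shows the start pose. I'll send it again.

Call:
send_rows([
  {"fingers": 7.5,"x": 49,"y": -33.7,"z": 11.1,"rx": 0,"ry": 0,"rz": 0.358},
  {"fingers": 7.5,"x": 49,"y": -33.7,"z": 11.1,"rx": 0,"ry": 0,"rz": 0.358},
  {"fingers": 7.5,"x": 49,"y": -33.7,"z": 11.1,"rx": 0,"ry": 0,"rz": 0.358},
  {"fingers": 7.5,"x": 49,"y": -33.7,"z": 11.1,"rx": 0,"ry": 0,"rz": 0.358},
  {"fingers": 7.5,"x": 49,"y": -33.7,"z": 11.1,"rx": 0,"ry": 0,"rz": 0.358},
  {"fingers": 7.5,"x": 49,"y": -33.7,"z": 11.1,"rx": 0,"ry": 0,"rz": 0.358},
  {"fingers": 7.5,"x": 49,"y": -33.7,"z": 11.1,"rx": 0,"ry": 0,"rz": 0.358},
  {"fingers": 7.5,"x": 49,"y": -33.7,"z": 11.1,"rx": 0,"ry": 0,"rz": 0.358},
  {"fingers": 7.5,"x": 49,"y": -33.7,"z": 11.1,"rx": 0,"ry": 0,"rz": 0.358},
  {"fingers": 7.5,"x": 49,"y": -33.7,"z": 11.1,"rx": 0,"ry": 0,"rz": 0.358},
  {"fingers": 7.5,"x": 49,"y": -33.7,"z": 11.1,"rx": 0,"ry": 0,"rz": 0.358},
  {"fingers": 7.5,"x": 49,"y": -33.7,"z": 11.1,"rx": 0,"ry": 0,"rz": 0.358},
  {"fingers": 7.5,"x": 49,"y": -33.7,"z": 11.1,"rx": 0,"ry": 0,"rz": 0.358},
  {"fingers": 7.5,"x": 49,"y": -33.7,"z": 11.1,"rx": 0,"ry": 0,"rz": 0.358},
  {"fingers": 7.5,"x": 49,"y": -33.7,"z": 11.1,"rx": 0,"ry": 0,"rz": 0.358},
  {"fingers": 7.5,"x": 49,"y": -33.7,"z": 11.1,"rx": 0,"ry": 0,"rz": 0.358},
  {"fingers": 7.5,"x": 49,"y": -33.7,"z": 11.1,"rx": 0,"ry": 0,"rz": 0.358},
  {"fingers": 7.5,"x": 49,"y": -33.7,"z": 11.1,"rx": 0,"ry": 0,"rz": 0.358},
], squeeze=50)

```text
clock: 1.65
position: [0.5942, -0.1926, 0.1201]
ee_rot: [3.141, -0.001, -0.001]
contact_force: [-1.0, -0.5, -1.1]
grip_width: 0.878
grip_force: 0.0
```

```bash
cat >> h.py <<'E'
def wp(P,s):
    i=bot.camera_info("wrist");H=np.array(i['hand_eye'])
    q=R.from_rotvec(s['ee_rot']).inv().apply(np.array(P)-s['position']); c=H[:3,:3].T@(q-H[:3,3])
    th=np.arctan2(np.hypot(c[0],c[1]),c[2]); u=c[:2]/np.hypot(c[0],c[1])*th*i['fx']; return (u+[i['cx'],i['cy']]).round(1)
E
python3 - <<'E'
from h import *
goal(.594,-.191,.002,0)
s=bot.get_state();img=bot.read_camera("wrist")[:,:,::-1].copy()
print(s['position'],s['qpos'].round(2))
for n,P in dict(bearing=(.594,-.191,.015),bolt2=(.442,-.215,.02),jar=(.49,-.0755,.045),ftray=(.6547,-.012,.016)).items():
    p=wp(P,s);print(n,p);cv2.drawMarker(img,tuple(int(v) for v in p),(0,0,255),0,8)
cv2.imwrite("pics/w2.png",img)
E
```

```text
shift [-0.02 -0.17 11.81] turn [ 0.001  0.001 -0.001] t 1.65
[ 0.59424391 -0.19257778  0.12014456] [ 0.15  0.62  0.11  1.93 -0.11  0.6  -1.24]
bearing [316.  196.6]
bolt2 [339.6 339. ]
jar [192.5 312.9]
ftray [120.5 133.8]
```

View pics/w2.png

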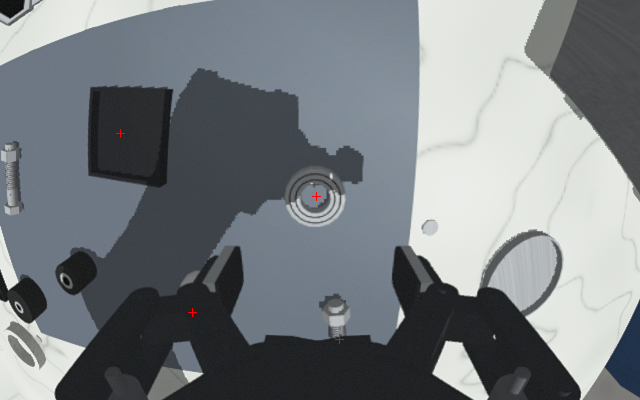

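The bearing is at (316,197), exactly where predicted. Going down to grip it and lifting.

Call:
send_rows([
  {"fingers": 7.5,"x": 0,"y": -0.1,"z": 4,"rx": 0,"ry": 0,"rz": 0},
  {"fingers": 7.5,"x": 0,"y": -0.1,"z": 8,"rx": 0,"ry": 0,"rz": 0},
  {"fingers": 7.5,"x": 0,"y": -0.1,"z": 10.5,"rx": 0,"ry": 0,"rz": 0},
  {"fingers": 7.5,"x": 0,"y": -0.1,"z": 11.8,"rx": 0,"ry": 0,"rz": 0},
  {"fingers": 7.5,"x": 0,"y": -0.1,"z": 11.8,"rx": 0,"ry": 0,"rz": 0},
  {"fingers": 4.5,"x": 0,"y": -0.1,"z": 11.8,"rx": 0,"ry": 0,"rz": 0},
  {"fingers": 4.5,"x": 0,"y": -0.1,"z": 11.8,"rx": 0,"ry": 0,"rz": 0},
  {"fingers": 4.5,"x": 0,"y": -0.1,"z": 11.8,"rx": 0,"ry": 0,"rz": 0},
  {"fingers": 4.5,"x": 0,"y": -0.1,"z": 11.8,"rx": 0,"ry": 0,"rz": 0},
  {"fingers": 4.5,"x": 0,"y": -0.1,"z": 11.8,"rx": 0,"ry": 0,"rz": 0},
  {"fingers": 4.5,"x": 0,"y": -0.1,"z": 11.8,"rx": 0,"ry": 0,"rz": 0},
  {"fingers": 4.5,"x": 0,"y": -0.1,"z": 11.8,"rx": 0,"ry": 0,"rz": 0},
], squeeze=50)

```text
clock: 2.7
position: [0.5956, -0.1917, 0.0046]
ee_rot: [3.14, -0.001, 0.004]
contact_force: [-3.2, -0.8, 8.5]
grip_width: 0.578
grip_force: 51.7
```

```bash
python3 -c "
from h import *
goal(.495,-.431,.09,0);goal(.495,-.431,.007,0)"
```

```text
shift [-10.02  23.94  -8.54] turn [ 0.001 -0.003 -0.001] t 2.7
shift [-10.04  23.93  -0.24] turn [ 0.001 -0.003 -0.001] t 2.7
```

Grip is holding at 51.7 N with an opening that suits the bearing. Carrying it to the dish.

Call:
send_rows([
  {"fingers": 4.5,"x": 0,"y": 0,"z": -4,"rx": 0,"ry": 0,"rz": 0},
  {"fingers": 4.5,"x": 0,"y": 0,"z": -8,"rx": 0,"ry": 0,"rz": 0},
  {"fingers": 4.5,"x": -9.9,"y": 23.9,"z": -8,"rx": 0,"ry": 0,"rz": 0},
  {"fingers": 4.5,"x": -9.9,"y": 23.9,"z": -8,"rx": 0,"ry": 0,"rz": 0},
  {"fingers": 4.5,"x": -9.9,"y": 23.9,"z": -8,"rx": 0,"ry": 0,"rz": 0},
  {"fingers": 4.5,"x": -9.9,"y": 23.9,"z": -8,"rx": 0,"ry": 0,"rz": 0},
  {"fingers": 4.5,"x": -9.9,"y": 23.9,"z": -8,"rx": 0,"ry": 0,"rz": 0},
  {"fingers": 4.5,"x": -9.9,"y": 23.9,"z": -8,"rx": 0,"ry": 0,"rz": 0},
  {"fingers": 4.5,"x": -9.9,"y": 23.9,"z": -8,"rx": 0,"ry": 0,"rz": 0},
  {"fingers": 4.5,"x": -9.9,"y": 23.9,"z": -8,"rx": 0,"ry": 0,"rz": 0},
  {"fingers": 4.5,"x": -9.9,"y": 23.9,"z": -4.5,"rx": 0,"ry": 0,"rz": 0},
  {"fingers": 4.5,"x": -9.9,"y": 23.9,"z": -2,"rx": 0,"ry": 0,"rz": 0},
  {"fingers": 4.5,"x": -9.9,"y": 23.9,"z": -0.7,"rx": 0,"ry": 0,"rz": 0},
  {"fingers": 4.5,"x": -9.9,"y": 23.9,"z": -0.7,"rx": 0,"ry": 0,"rz": 0},
  {"fingers": 4.5,"x": -9.9,"y": 23.9,"z": -0.7,"rx": 0,"ry": 0,"rz": 0},
  {"fingers": 4.5,"x": -9.9,"y": 23.9,"z": -0.7,"rx": 0,"ry": 0,"rz": 0},
])

```text
clock: 4.03
position: [0.4966, -0.4295, 0.0101]
ee_rot: [3.141, 0.001, 0.001]
contact_force: [0.8, -0.7, -1.0]
grip_width: 0.58
grip_force: 61.2
```

```bash
python3 -c "
from h import *
goal(.442,-.215,.12,0.07)"
```

```text
shift [ -5.43 -21.45 -11.  ] turn [ 0.    -0.001 -0.069] t 4.03
```

Call:
send_rows([
  {"fingers": 4.5,"x": 0,"y": 0,"z": 0.1,"rx": 0,"ry": 0,"rz": 0},
  {"fingers": 6.2,"x": 0,"y": 0,"z": 0.1,"rx": 0,"ry": 0,"rz": 0},
  {"fingers": 6.2,"x": 0,"y": 0,"z": 0.1,"rx": 0,"ry": 0,"rz": 0},
  {"fingers": 6.2,"x": 0,"y": 0,"z": 0.1,"rx": 0,"ry": 0,"rz": 0},
  {"fingers": 6.2,"x": 0,"y": 0,"z": 0.1,"rx": 0,"ry": 0,"rz": 0},
  {"fingers": 6.2,"x": 0,"y": 0,"z": -3,"rx": 0,"ry": 0,"rz": 0},
  {"fingers": 6.2,"x": 0,"y": 0,"z": -7,"rx": 0,"ry": 0,"rz": 0},
  {"fingers": 6,"x": -5.4,"y": -21.4,"z": -11,"rx": 0,"ry": 0,"rz": -0.07},
  {"fingers": 6,"x": -5.4,"y": -21.4,"z": -11,"rx": 0,"ry": 0,"rz": -0.07},
  {"fingers": 6,"x": -5.4,"y": -21.4,"z": -11,"rx": 0,"ry": 0,"rz": -0.07},
  {"fingers": 6,"x": -5.4,"y": -21.4,"z": -11,"rx": 0,"ry": 0,"rz": -0.07},
  {"fingers": 6,"x": -5.4,"y": -21.4,"z": -11,"rx": 0,"ry": 0,"rz": -0.07},
  {"fingers": 6,"x": -5.4,"y": -21.4,"z": -11,"rx": 0,"ry": 0,"rz": -0.07},
  {"fingers": 6,"x": -5.4,"y": -21.4,"z": -11,"rx": 0,"ry": 0,"rz": -0.07},
  {"fingers": 6,"x": -5.4,"y": -21.4,"z": -11,"rx": 0,"ry": 0,"rz": -0.07},
])

```text
clock: 5.28
position: [0.4423, -0.2153, 0.1198]
ee_rot: [3.139, 0.113, 0.002]
contact_force: [0.5, -0.2, -0.3]
grip_width: 0.704
grip_force: 0.0
```

```bash
python3 - <<'E'
from h import *
goal(.442,-.215,.006,0.07)
s=bot.get_state();img=bot.read_camera("wrist")[:,:,::-1].copy()
for n,P in dict(c=(.442,-.215,.02),f=(.442+.035,-.2125,.02),b=(.442-.035,-.2175,.02)).items():
    p=wp(P,s);print(n,p);cv2.drawMarker(img,tuple(int(v) for v in p),(0,0,255),0,8)
cv2.imwrite("pics/w3.png",img)
E
```

```text
shift [-0.04 -0.03 11.38] turn [ 0.    -0.001  0.002] t 5.28
c [317.6 198.8]
f [317.6 156.3]
b [317.6 238.1]
```

View pics/w3.png

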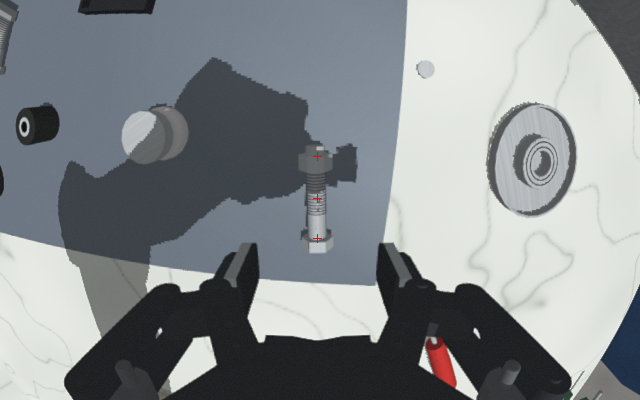

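The bolt's shank is centred on the predicted marks, from (317,156) to (317,238), and the bearing is sitting in the dish. Gripping this bolt.

Call:
send_rows([
  {"fingers": 5,"x": 0,"y": 0,"z": 4,"rx": 0,"ry": 0,"rz": 0},
  {"fingers": 5,"x": 0,"y": 0,"z": 8,"rx": 0,"ry": 0,"rz": 0},
  {"fingers": 5,"x": 0,"y": 0,"z": 10.5,"rx": 0,"ry": 0,"rz": 0},
  {"fingers": 5,"x": 0,"y": 0,"z": 11.3,"rx": 0,"ry": 0,"rz": 0},
  {"fingers": 5,"x": 0,"y": 0,"z": 11.3,"rx": 0,"ry": 0,"rz": 0},
  {"fingers": 1,"x": 0,"y": 0,"z": 11.3,"rx": 0,"ry": 0,"rz": 0},
  {"fingers": 1,"x": 0,"y": 0,"z": 11.3,"rx": 0,"ry": 0,"rz": 0},
  {"fingers": 1,"x": 0,"y": 0,"z": 11.3,"rx": 0,"ry": 0,"rz": 0},
  {"fingers": 1,"x": 0,"y": 0,"z": 11.3,"rx": 0,"ry": 0,"rz": 0},
  {"fingers": 1,"x": 0,"y": 0,"z": 11.3,"rx": 0,"ry": 0,"rz": 0},
  {"fingers": 1,"x": 0,"y": 0,"z": 11.3,"rx": 0,"ry": 0,"rz": 0},
  {"fingers": 1,"x": 0,"y": 0,"z": 11.3,"rx": 0,"ry": 0,"rz": 0},
  {"fingers": 1,"x": 0,"y": 0,"z": 11.3,"rx": 0,"ry": 0,"rz": 0},
])

```text
clock: 6.42
position: [0.4425, -0.2163, 0.0079]
ee_rot: [3.138, 0.11, 0.004]
contact_force: [-1.1, -0.6, 9.5]
grip_width: 0.162
grip_force: 48.9
```

```bash
python3 -c "
from h import *
goal(.472,.380,.12,0)"
```

```text
shift [  7.12 -59.27 -11.28] turn [ 0.001 -0.002  0.07 ] t 6.42
```

Bolt gripped. Lifting it and carrying it to the far half of the oblong tray, at y≈0.442.

Call:
send_rows([
  {"fingers": 1,"x": 0,"y": 0,"z": -4,"rx": 0,"ry": 0,"rz": 0},
  {"fingers": 1,"x": 0,"y": 0,"z": -8,"rx": 0,"ry": 0,"rz": 0},
  {"fingers": 1,"x": 0,"y": 0,"z": -11.5,"rx": 0,"ry": 0,"rz": 0},
  {"fingers": 1,"x": 7.5,"y": -65.5,"z": -11.5,"rx": 0,"ry": 0,"rz": 0.07},
  {"fingers": 1,"x": 7.5,"y": -65.5,"z": -11.5,"rx": 0,"ry": 0,"rz": 0.07},
  {"fingers": 1,"x": 7.5,"y": -65.5,"z": -11.5,"rx": 0,"ry": 0,"rz": 0.07},
  {"fingers": 1,"x": 7.5,"y": -65.5,"z": -11.5,"rx": 0,"ry": 0,"rz": 0.07},
  {"fingers": 1,"x": 7.5,"y": -65.5,"z": -11.5,"rx": 0,"ry": 0,"rz": 0.07},
  {"fingers": 1,"x": 7.5,"y": -65.5,"z": -11.5,"rx": 0,"ry": 0,"rz": 0.07},
  {"fingers": 1,"x": 7.5,"y": -65.5,"z": -11.5,"rx": 0,"ry": 0,"rz": 0.07},
  {"fingers": 1,"x": 7.5,"y": -65.5,"z": -11.5,"rx": 0,"ry": 0,"rz": 0.07},
  {"fingers": 1,"x": 7.5,"y": -65.5,"z": -11.5,"rx": 0,"ry": 0,"rz": 0.07},
  {"fingers": 1,"x": 7.5,"y": -65.5,"z": -11.5,"rx": 0,"ry": 0,"rz": 0.07},
  {"fingers": 1,"x": 7.5,"y": -65.5,"z": -11.5,"rx": 0,"ry": 0,"rz": 0.07},
  {"fingers": 1,"x": 7.5,"y": -65.5,"z": -11.5,"rx": 0,"ry": 0,"rz": 0.07},
  {"fingers": 1,"x": 7.5,"y": -65.5,"z": -11.5,"rx": 0,"ry": 0,"rz": 0.07},
  {"fingers": 1,"x": 7.5,"y": -65.5,"z": -11.5,"rx": 0,"ry": 0,"rz": 0.07},
  {"fingers": 1,"x": 7.5,"y": -65.5,"z": -11.5,"rx": 0,"ry": 0,"rz": 0.07},
  {"fingers": 1,"x": 7.5,"y": -65.5,"z": -11.5,"rx": 0,"ry": 0,"rz": 0.07},
  {"fingers": 1,"x": 7.5,"y": -65.5,"z": -11.5,"rx": 0,"ry": 0,"rz": 0.07},
])

```text
clock: 8.08
position: [0.4689, 0.4524, 0.122]
ee_rot: [-3.135, -0.013, -0.002]
contact_force: [-0.2, 1.7, -2.0]
grip_width: 0.162
grip_force: 49.6
```

```bash
python3 - <<'E'
from h import *
goal(.472,.442,.0130,0)
s=bot.get_state();img=bot.read_camera("wrist")[:,:,::-1].copy(); print(s['qpos'].round(2))
for sx in(-1,1):
  for sy in(-1,1):
    p=wp((.472+sx*.06,.412+sy*.08,.016),s);cv2.drawMarker(img,tuple(int(v) for v in p),(0,0,255),0,8)
cv2.imwrite("pics/w4.png",img)
t=bot.read_camera("top")[:,:,::-1]; cv2.imwrite("pics/top1.png",t)
E
```

```text
shift [ 0.29  1.11 10.89] turn [-0.006 -0.001  0.009] t 8.08
[-1.02  0.65  0.26  1.88 -0.27  0.64 -2.16]
```

View pics/w4.png

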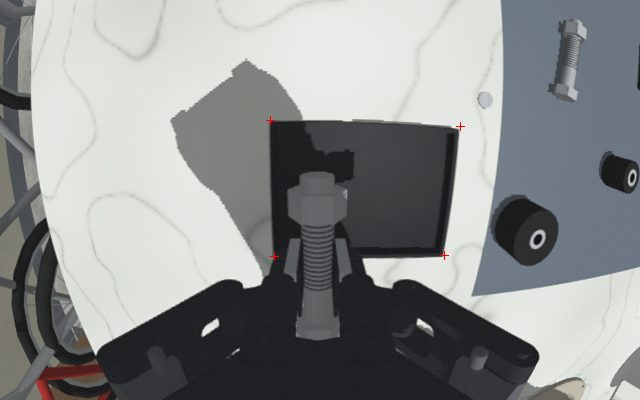

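The tray corners match the prediction, spanning (270,121) to (460,126), and the bolt hangs level in the grip. Lowering it, with a check just above the floor.

Call:
send_rows([
  {"fingers": 1,"x": 0,"y": 0.2,"z": 4,"rx": 0,"ry": 0,"rz": 0},
  {"fingers": 1,"x": 0,"y": 0.2,"z": 8,"rx": 0,"ry": 0,"rz": 0},
  {"fingers": 1,"x": 0,"y": 0.2,"z": 10,"rx": 0,"ry": 0,"rz": 0},
  {"fingers": 1,"x": 0,"y": 0.2,"z": 10.5,"rx": 0,"ry": 0,"rz": 0},
  {"fingers": 1,"x": 0,"y": 0.2,"z": 10.5,"rx": 0,"ry": 0,"rz": 0},
  {"fingers": 1,"x": 0,"y": 0.2,"z": 10.5,"rx": 0,"ry": 0,"rz": 0},
])

```text
clock: 8.68
position: [0.4719, 0.4401, 0.0176]
ee_rot: [-3.141, 0.002, -0.001]
contact_force: [1.3, 0.3, -1.7]
grip_width: 0.161
grip_force: 49.6
```

```bash
python3 -c "
from h import *
goal(.472,.442,.0130,0)"
```

```text
shift [ 0.01 -0.19  0.46] turn [-0.    -0.001 -0.002] t 8.68
```

Call:
send_rows([
  {"fingers": 1,"x": 0,"y": 0,"z": 0.45,"rx": 0,"ry": 0,"rz": 0},
  {"fingers": 1,"x": 0,"y": 0,"z": 0.45,"rx": 0,"ry": 0,"rz": 0},
  {"fingers": 3.5,"x": 0,"y": 0,"z": 0.45,"rx": 0,"ry": 0,"rz": 0},
  {"fingers": 3.5,"x": 0,"y": 0,"z": 0.45,"rx": 0,"ry": 0,"rz": 0},
  {"fingers": 3.5,"x": 0,"y": 0,"z": 0.45,"rx": 0,"ry": 0,"rz": 0},
  {"fingers": 3.5,"x": 0,"y": 0,"z": 0.45,"rx": 0,"ry": 0,"rz": 0},
  {"fingers": 3.5,"x": 0,"y": 0,"z": -3,"rx": 0,"ry": 0,"rz": 0},
  {"fingers": 3.5,"x": 0,"y": 0,"z": -7,"rx": 0,"ry": 0,"rz": 0},
  {"fingers": 5.5,"x": 14.9,"y": 24.4,"z": -10.3,"rx": 0,"ry": 0,"rz": 0.24},
  {"fingers": 5.5,"x": 14.9,"y": 24.4,"z": -10.3,"rx": 0,"ry": 0,"rz": 0.24},
  {"fingers": 5.5,"x": 14.9,"y": 24.4,"z": -10.3,"rx": 0,"ry": 0,"rz": 0.24},
  {"fingers": 5.5,"x": 14.9,"y": 24.4,"z": -10.3,"rx": 0,"ry": 0,"rz": 0.24},
  {"fingers": 5.5,"x": 14.9,"y": 24.4,"z": -10.3,"rx": 0,"ry": 0,"rz": 0.24},
  {"fingers": 5.5,"x": 14.9,"y": 24.4,"z": -10.3,"rx": 0,"ry": 0,"rz": 0.24},
  {"fingers": 5.5,"x": 14.9,"y": 24.4,"z": -10.3,"rx": 0,"ry": 0,"rz": 0.24},
  {"fingers": 5.5,"x": 14.9,"y": 24.4,"z": -10.3,"rx": 0,"ry": 0,"rz": 0.24},
  {"fingers": 5.5,"x": 14.9,"y": 24.4,"z": -10.3,"rx": 0,"ry": 0,"rz": 0.24},
  {"fingers": 5.5,"x": 14.9,"y": 24.4,"z": -10.3,"rx": 0,"ry": 0,"rz": 0.24},
  {"fingers": 5.5,"x": 14.9,"y": 24.4,"z": -10.3,"rx": 0,"ry": 0,"rz": 0.24},
])

```text
clock: 10.27
position: [0.6191, 0.1984, 0.119]
ee_rot: [-3.119, 0.373, 0.002]
contact_force: [-0.4, -0.8, -0.2]
grip_width: 0.648
grip_force: 0.0
```

```bash
python3 - <<'E'
from h import *
goal(.621,.196,.008,-.24)
s=bot.get_state();img=bot.read_camera("wrist")[:,:,::-1].copy()
for d in(-.035,0,.035):
    p=wp((.621+d,.196-.245*d,.02),s);cv2.drawMarker(img,tuple(int(v) for v in p),(0,0,255),0,8)
cv2.imwrite("pics/w5.png",img)
E
```

```text
shift [ 0.25  0.19 11.1 ] turn [-0.     0.001  0.002] t 10.27
```

View pics/w5.png

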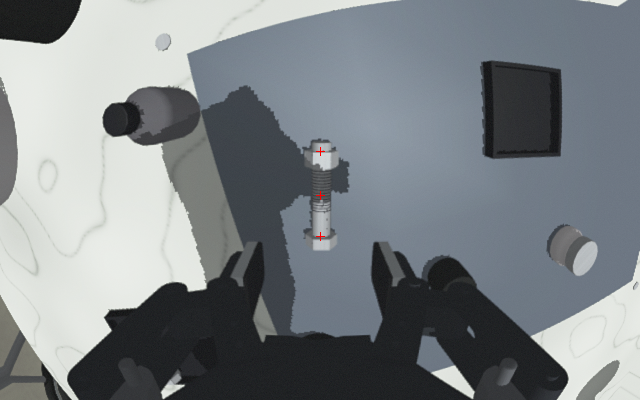

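Bolt 1 is aligned, running (321,150) to (321,240). Gripping and lifting it.

Call:
send_rows([
  {"fingers": 5,"x": 0.2,"y": 0.2,"z": 4,"rx": 0,"ry": 0,"rz": 0},
  {"fingers": 5,"x": 0.2,"y": 0.2,"z": 8,"rx": 0,"ry": 0,"rz": 0},
  {"fingers": 5,"x": 0.2,"y": 0.2,"z": 10.5,"rx": 0,"ry": 0,"rz": 0},
  {"fingers": 5,"x": 0.2,"y": 0.2,"z": 11.1,"rx": 0,"ry": 0,"rz": 0},
  {"fingers": 5,"x": 0.2,"y": 0.2,"z": 11.1,"rx": 0,"ry": 0,"rz": 0},
  {"fingers": 1,"x": 0.2,"y": 0.2,"z": 11.1,"rx": 0,"ry": 0,"rz": 0},
  {"fingers": 1,"x": 0.2,"y": 0.2,"z": 11.1,"rx": 0,"ry": 0,"rz": 0},
  {"fingers": 1,"x": 0.2,"y": 0.2,"z": 11.1,"rx": 0,"ry": 0,"rz": 0},
  {"fingers": 1,"x": 0.2,"y": 0.2,"z": 11.1,"rx": 0,"ry": 0,"rz": 0},
  {"fingers": 1,"x": 0.2,"y": 0.2,"z": 11.1,"rx": 0,"ry": 0,"rz": 0},
  {"fingers": 1,"x": 0.2,"y": 0.2,"z": 11.1,"rx": 0,"ry": 0,"rz": 0},
  {"fingers": 1,"x": 0.2,"y": 0.2,"z": 11.1,"rx": 0,"ry": 0,"rz": 0},
  {"fingers": 1,"x": 0.2,"y": 0.2,"z": 11.1,"rx": 0,"ry": 0,"rz": 0},
])

```text
clock: 11.4
position: [0.6224, 0.195, 0.0104]
ee_rot: [-3.117, 0.376, -0.004]
contact_force: [-0.7, 0.3, 6.1]
grip_width: 0.162
grip_force: 48.8
```

```bash
python3 -c "
from h import *
goal(.472,.380,.12,0)"
```

```text
shift [-18.98 -14.42 -10.98] turn [-0.002 -0.003 -0.24 ] t 11.4
```

Call:
send_rows([
  {"fingers": 1,"x": 0,"y": 0,"z": -4,"rx": 0,"ry": 0,"rz": 0},
  {"fingers": 1,"x": 0,"y": 0,"z": -8,"rx": 0,"ry": 0,"rz": 0},
  {"fingers": 1,"x": -19,"y": -14.4,"z": -11,"rx": 0,"ry": 0,"rz": -0.24},
  {"fingers": 1,"x": -19,"y": -14.4,"z": -11,"rx": 0,"ry": 0,"rz": -0.24},
  {"fingers": 1,"x": -19,"y": -14.4,"z": -11,"rx": 0,"ry": 0,"rz": -0.24},
  {"fingers": 1,"x": -19,"y": -14.4,"z": -11,"rx": 0,"ry": 0,"rz": -0.24},
  {"fingers": 1,"x": -19,"y": -14.4,"z": -11,"rx": 0,"ry": 0,"rz": -0.24},
  {"fingers": 1,"x": -19,"y": -14.4,"z": -11,"rx": 0,"ry": 0,"rz": -0.24},
  {"fingers": 1,"x": -19,"y": -14.4,"z": -11,"rx": 0,"ry": 0,"rz": -0.24},
  {"fingers": 1,"x": -19,"y": -14.4,"z": -11,"rx": 0,"ry": 0,"rz": -0.24},
  {"fingers": 1,"x": -19,"y": -14.4,"z": -11,"rx": 0,"ry": 0,"rz": -0.24},
  {"fingers": 1,"x": -19,"y": -14.4,"z": -11,"rx": 0,"ry": 0,"rz": -0.24},
  {"fingers": 1,"x": -19,"y": -14.4,"z": -7,"rx": 0,"ry": 0,"rz": -0.24},
  {"fingers": 1,"x": -19,"y": -14.4,"z": -3.5,"rx": 0,"ry": 0,"rz": -0.24},
  {"fingers": 1,"x": -19,"y": -14.4,"z": -1.5,"rx": 0,"ry": 0,"rz": -0.24},
  {"fingers": 1,"x": -19,"y": -14.4,"z": -1.2,"rx": 0,"ry": 0,"rz": -0.24},
  {"fingers": 1,"x": -19,"y": -14.4,"z": -1.2,"rx": 0,"ry": 0,"rz": -0.24},
  {"fingers": 1,"x": -19,"y": -14.4,"z": -1.2,"rx": 0,"ry": 0,"rz": -0.24},
])

```text
clock: 12.9
position: [0.4723, 0.3788, 0.0211]
ee_rot: [-3.141, 0.003, -0.001]
contact_force: [-0.0, -0.6, -2.1]
grip_width: 0.159
grip_force: 49.4
```

```bash
python3 -c "
from h import *
goal(.472,.380,.0153,0);goal(.437,.240,.12,0)"
```

```text
shift [-0.03 -0.12  0.58] turn [-0.    -0.001 -0.002] t 12.9
shift [-3.49 13.88 -9.9 ] turn [-0.    -0.001 -0.002] t 12.9
```

Call:
send_rows([
  {"fingers": 1,"x": 0,"y": -0.1,"z": 0.55,"rx": 0,"ry": 0,"rz": 0},
  {"fingers": 1,"x": 0,"y": -0.1,"z": 0.55,"rx": 0,"ry": 0,"rz": 0},
  {"fingers": 3.2,"x": 0,"y": -0.1,"z": 0.55,"rx": 0,"ry": 0,"rz": 0},
  {"fingers": 3.2,"x": 0,"y": -0.1,"z": 0.55,"rx": 0,"ry": 0,"rz": 0},
  {"fingers": 3.2,"x": 0,"y": -0.1,"z": 0.55,"rx": 0,"ry": 0,"rz": 0},
  {"fingers": 3.2,"x": 0,"y": -0.1,"z": 0.55,"rx": 0,"ry": 0,"rz": 0},
  {"fingers": 3.2,"x": 0,"y": -0.1,"z": -3,"rx": 0,"ry": 0,"rz": 0},
  {"fingers": 3.2,"x": 0,"y": -0.1,"z": -7,"rx": 0,"ry": 0,"rz": 0},
  {"fingers": 8.4,"x": -3.5,"y": 13.8,"z": -9.9,"rx": 0,"ry": 0,"rz": 0},
  {"fingers": 8.4,"x": -3.5,"y": 13.8,"z": -9.9,"rx": 0,"ry": 0,"rz": 0},
  {"fingers": 8.4,"x": -3.5,"y": 13.8,"z": -9.9,"rx": 0,"ry": 0,"rz": 0},
  {"fingers": 8.4,"x": -3.5,"y": 13.8,"z": -9.9,"rx": 0,"ry": 0,"rz": 0},
  {"fingers": 8.4,"x": -3.5,"y": 13.8,"z": -9.9,"rx": 0,"ry": 0,"rz": 0},
  {"fingers": 8.4,"x": -3.5,"y": 13.8,"z": -9.9,"rx": 0,"ry": 0,"rz": 0},
  {"fingers": 8.4,"x": -3.5,"y": 13.8,"z": -9.9,"rx": 0,"ry": 0,"rz": 0},
  {"fingers": 8.4,"x": -3.5,"y": 13.8,"z": -9.9,"rx": 0,"ry": 0,"rz": 0},
])

```text
clock: 14.23
position: [0.4365, 0.2429, 0.1191]
ee_rot: [-3.141, -0.002, -0.001]
contact_force: [-0.1, 0.5, 0.0]
grip_width: 0.983
grip_force: 0.0
```

```bash
python3 - <<'E'
from h import *
goal(.437,.241,.010,0)
s=bot.get_state();img=bot.read_camera("wrist")[:,:,::-1].copy()
for P in((.437,.241,.04),(.5053,.0914,.04)):
    p=wp(P,s);cv2.drawMarker(img,tuple(int(v) for v in p),(0,0,255),0,8)
cv2.imwrite("pics/w6.png",img)
E
```

```text
shift [ 0.05  0.19 10.91] turn [-0.001 -0.     0.001] t 14.23
```

View pics/w6.png

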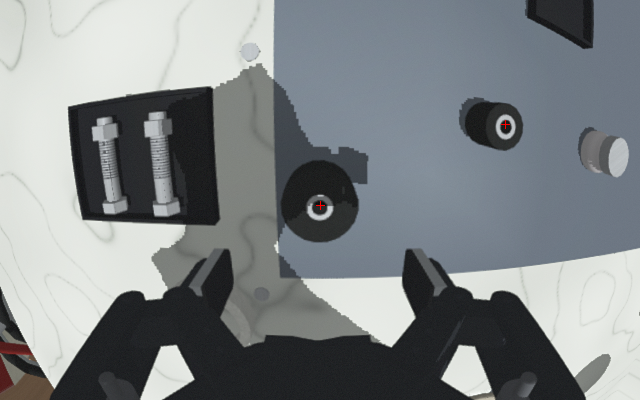

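Both bolts lie in the tray, at (108,165) and (160,160), and the foot inserts sit on the predicted marks at (320,206) and (506,126). Gripping the wide foot high up so the fingertips clear the tray wall.

Call:
send_rows([
  {"fingers": 8.4,"x": 0,"y": 0.1,"z": 4,"rx": 0,"ry": 0,"rz": 0},
  {"fingers": 8.4,"x": 0,"y": 0.1,"z": 8,"rx": 0,"ry": 0,"rz": 0},
  {"fingers": 8.4,"x": 0,"y": 0.1,"z": 10,"rx": 0,"ry": 0,"rz": 0},
  {"fingers": 8.4,"x": 0,"y": 0.1,"z": 10.7,"rx": 0,"ry": 0,"rz": 0},
  {"fingers": 8.4,"x": 0,"y": 0.1,"z": 10.7,"rx": 0,"ry": 0,"rz": 0},
  {"fingers": 4.8,"x": 0,"y": 0.1,"z": 10.7,"rx": 0,"ry": 0,"rz": 0},
  {"fingers": 4.8,"x": 0,"y": 0.1,"z": 10.7,"rx": 0,"ry": 0,"rz": 0},
  {"fingers": 4.8,"x": 0,"y": 0.1,"z": 10.7,"rx": 0,"ry": 0,"rz": 0},
  {"fingers": 4.8,"x": 0,"y": 0.1,"z": 10.7,"rx": 0,"ry": 0,"rz": 0},
  {"fingers": 4.8,"x": 0,"y": 0.1,"z": 10.7,"rx": 0,"ry": 0,"rz": 0},
  {"fingers": 4.8,"x": 0,"y": 0.1,"z": 10.7,"rx": 0,"ry": 0,"rz": 0},
  {"fingers": 4.8,"x": 0,"y": 0.1,"z": 10.7,"rx": 0,"ry": 0,"rz": 0},
])

```text
clock: 15.28
position: [0.4367, 0.241, 0.0138]
ee_rot: [-3.14, -0.0, -0.003]
contact_force: [-1.0, -0.9, 8.4]
grip_width: 0.687
grip_force: 54.1
```

```bash
python3 -c "
from h import *
goal(.655,-.013,.12,0)"
```

```text
shift [ 21.85  25.39 -10.61] turn [-0.002 -0.002  0.   ] t 15.28
```

Call:
send_rows([
  {"fingers": 4.8,"x": 0,"y": 0,"z": -4,"rx": 0,"ry": 0,"rz": 0},
  {"fingers": 4.8,"x": 0,"y": 0,"z": -8,"rx": 0,"ry": 0,"rz": 0},
  {"fingers": 4.8,"x": 21.8,"y": 25.4,"z": -10.7,"rx": 0,"ry": 0,"rz": 0},
  {"fingers": 4.8,"x": 21.8,"y": 25.4,"z": -10.7,"rx": 0,"ry": 0,"rz": 0},
  {"fingers": 4.8,"x": 21.8,"y": 25.4,"z": -10.7,"rx": 0,"ry": 0,"rz": 0},
  {"fingers": 4.8,"x": 21.8,"y": 25.4,"z": -10.7,"rx": 0,"ry": 0,"rz": 0},
  {"fingers": 4.8,"x": 21.8,"y": 25.4,"z": -10.7,"rx": 0,"ry": 0,"rz": 0},
  {"fingers": 4.8,"x": 21.8,"y": 25.4,"z": -10.7,"rx": 0,"ry": 0,"rz": 0},
  {"fingers": 4.8,"x": 21.8,"y": 25.4,"z": -10.7,"rx": 0,"ry": 0,"rz": 0},
  {"fingers": 4.8,"x": 21.8,"y": 25.4,"z": -10.7,"rx": 0,"ry": 0,"rz": 0},
  {"fingers": 4.8,"x": 21.8,"y": 25.4,"z": -10.7,"rx": 0,"ry": 0,"rz": 0},
  {"fingers": 4.8,"x": 21.8,"y": 25.4,"z": -10.7,"rx": 0,"ry": 0,"rz": 0},
  {"fingers": 4.8,"x": 21.8,"y": 25.4,"z": -10.7,"rx": 0,"ry": 0,"rz": 0},
  {"fingers": 4.8,"x": 21.8,"y": 25.4,"z": -10.7,"rx": 0,"ry": 0,"rz": 0},
  {"fingers": 4.8,"x": 21.8,"y": 25.4,"z": -10.7,"rx": 0,"ry": 0,"rz": 0},
])

```text
clock: 16.53
position: [0.6531, -0.0117, 0.1194]
ee_rot: [-3.141, -0.003, 0.001]
contact_force: [-0.2, -0.1, -1.2]
grip_width: 0.683
grip_force: 54.9
```

```bash
python3 - <<'E'
from h import *
goal(.655,-.013,.019,0)
s=bot.get_state();img=bot.read_camera("wrist")[:,:,::-1].copy()
a=np.radians(-8.6)
for sx in(-1,1):
  for sy in(-1,1):
    q=.044*np.array([sx*np.cos(a)-sy*np.sin(a),sx*np.sin(a)+sy*np.cos(a)])
    p=wp((.6547+q[0],-.0125+q[1],.016),s);cv2.drawMarker(img,tuple(int(v) for v in p),(0,0,255),0,8)
p=wp(np.array(s['position'])+[0,0,.026],s);cv2.drawMarker(img,tuple(int(v) for v in p),(0,255,0),0,8)
cv2.imwrite("pics/w7.png",img)
E
```

```text
shift [ 0.19  0.13 10.04] turn [-0.001  0.001  0.002] t 16.53
```

View pics/w7.png

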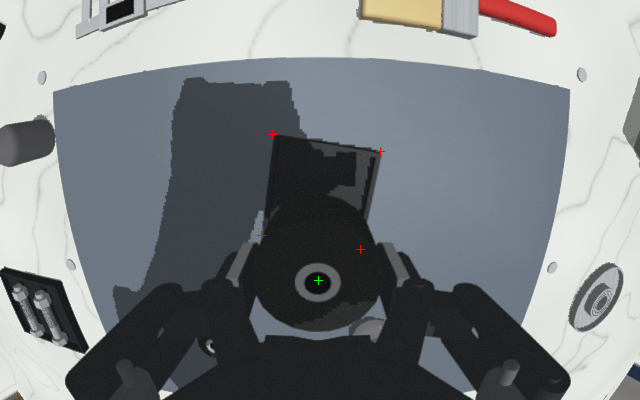

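The tray corners at (274,136) and (382,153) match the estimate within about 1.5 mm, and the foot is centred in the grip at (318,282). Lowering it.

Call:
send_rows([
  {"fingers": 4.8,"x": 0.1,"y": 0.1,"z": 4,"rx": 0,"ry": 0,"rz": 0},
  {"fingers": 4.8,"x": 0.1,"y": 0.1,"z": 7.5,"rx": 0,"ry": 0,"rz": 0},
  {"fingers": 4.8,"x": 0.1,"y": 0.1,"z": 9.3,"rx": 0,"ry": 0,"rz": 0},
  {"fingers": 4.8,"x": 0.1,"y": 0.1,"z": 9.7,"rx": 0,"ry": 0,"rz": 0},
  {"fingers": 4.8,"x": 0.1,"y": 0.1,"z": 9.7,"rx": 0,"ry": 0,"rz": 0},
  {"fingers": 4.8,"x": 0.1,"y": 0.1,"z": 9.7,"rx": 0,"ry": 0,"rz": 0},
])

```text
clock: 17.08
position: [0.6554, -0.0142, 0.0231]
ee_rot: [3.142, 0.001, 0.001]
contact_force: [-0.1, -0.2, -1.2]
grip_width: 0.684
grip_force: 54.9
```

```bash
python3 -c "
from h import *
goal(.654,-.013,.0185,0);goal(.5045,.091,.14,0)"
```

```text
shift [-0.14 -0.12  0.46] turn [ 0.    -0.001  0.   ] t 17.08
shift [-15.08 -10.52 -11.7 ] turn [ 0.    -0.001  0.   ] t 17.08
```

Call:
send_rows([
  {"fingers": 4.8,"x": -0.1,"y": -0.1,"z": 0.45,"rx": 0,"ry": 0,"rz": 0},
  {"fingers": 4.8,"x": -0.1,"y": -0.1,"z": 0.45,"rx": 0,"ry": 0,"rz": 0},
  {"fingers": 8.4,"x": -0.1,"y": -0.1,"z": 0.45,"rx": 0,"ry": 0,"rz": 0},
  {"fingers": 8.4,"x": -0.1,"y": -0.1,"z": 0.45,"rx": 0,"ry": 0,"rz": 0},
  {"fingers": 8.4,"x": -0.1,"y": -0.1,"z": 0.45,"rx": 0,"ry": 0,"rz": 0},
  {"fingers": 8.4,"x": -0.1,"y": -0.1,"z": 0.45,"rx": 0,"ry": 0,"rz": 0},
  {"fingers": 8.4,"x": -0.1,"y": -0.1,"z": 0.45,"rx": 0,"ry": 0,"rz": 0},
  {"fingers": 8.4,"x": -0.1,"y": -0.1,"z": -3.5,"rx": 0,"ry": 0,"rz": 0},
  {"fingers": 8.4,"x": -0.1,"y": -0.1,"z": -7.5,"rx": 0,"ry": 0,"rz": 0},
  {"fingers": 8.4,"x": -0.1,"y": -0.1,"z": -11,"rx": 0,"ry": 0,"rz": 0},
  {"fingers": 6.4,"x": -15.1,"y": -10.5,"z": -11,"rx": 0,"ry": 0,"rz": 0},
  {"fingers": 6.4,"x": -15.1,"y": -10.5,"z": -11,"rx": 0,"ry": 0,"rz": 0},
  {"fingers": 6.4,"x": -15.1,"y": -10.5,"z": -11,"rx": 0,"ry": 0,"rz": 0},
  {"fingers": 6.4,"x": -15.1,"y": -10.5,"z": -11,"rx": 0,"ry": 0,"rz": 0},
  {"fingers": 6.4,"x": -15.1,"y": -10.5,"z": -11,"rx": 0,"ry": 0,"rz": 0},
  {"fingers": 6.4,"x": -15.1,"y": -10.5,"z": -11,"rx": 0,"ry": 0,"rz": 0},
  {"fingers": 6.4,"x": -15.1,"y": -10.5,"z": -11,"rx": 0,"ry": 0,"rz": 0},
  {"fingers": 6.4,"x": -15.1,"y": -10.5,"z": -11,"rx": 0,"ry": 0,"rz": 0},
])

```text
clock: 18.58
position: [0.5051, 0.0902, 0.1325]
ee_rot: [3.142, -0.001, 0.002]
contact_force: [1.0, 0.7, 0.5]
grip_width: 0.75
grip_force: 0.0
```

```bash
python3 - <<'E'
from h import *
goal(.5045,.091,.010,0)
s=bot.get_state();img=bot.read_camera("wrist")[:,:,::-1].copy()
cv2.imwrite("pics/w8raw.png",img)
for P in((.5045,.091,.04),(.654,-.013,.044)):
    p=wp(P,s);print(p);cv2.drawMarker(img,tuple(int(v) for v in p),(0,0,255),0,8)
cv2.imwrite("pics/w8.png",img)
E
```

```text
shift [-0.08 -0.09 12.25] turn [ 0.    -0.001 -0.001] t 18.58
[316.9 201.8]
[449.4  20.5]
```

View pics/w8.png

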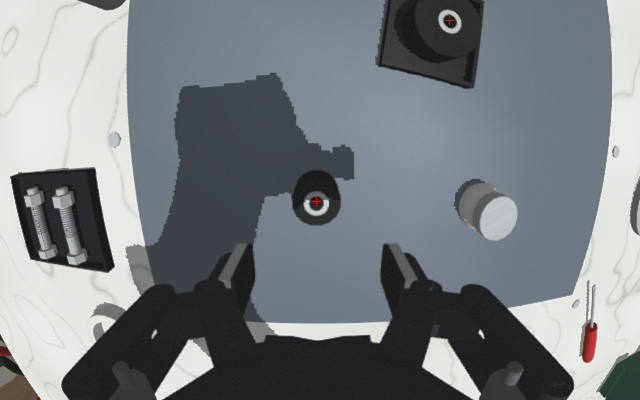

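The wide foot stands in the square tray with its insert at (450,21), as predicted. The narrow foot is at (317,204), so I'll grip it next.

Call:
send_rows([
  {"fingers": 6.4,"x": -0.1,"y": -0.1,"z": 4,"rx": 0,"ry": 0,"rz": 0},
  {"fingers": 6.4,"x": -0.1,"y": -0.1,"z": 8,"rx": 0,"ry": 0,"rz": 0},
  {"fingers": 6.4,"x": -0.1,"y": -0.1,"z": 11,"rx": 0,"ry": 0,"rz": 0},
  {"fingers": 6.4,"x": -0.1,"y": -0.1,"z": 12,"rx": 0,"ry": 0,"rz": 0},
  {"fingers": 6.4,"x": -0.1,"y": -0.1,"z": 12,"rx": 0,"ry": 0,"rz": 0},
  {"fingers": 3,"x": -0.1,"y": -0.1,"z": 12,"rx": 0,"ry": 0,"rz": 0},
  {"fingers": 3,"x": -0.1,"y": -0.1,"z": 12,"rx": 0,"ry": 0,"rz": 0},
  {"fingers": 3,"x": -0.1,"y": -0.1,"z": 12,"rx": 0,"ry": 0,"rz": 0},
  {"fingers": 3,"x": -0.1,"y": -0.1,"z": 12,"rx": 0,"ry": 0,"rz": 0},
  {"fingers": 3,"x": -0.1,"y": -0.1,"z": 12,"rx": 0,"ry": 0,"rz": 0},
  {"fingers": 3,"x": -0.1,"y": -0.1,"z": 12,"rx": 0,"ry": 0,"rz": 0},
  {"fingers": 3,"x": -0.1,"y": -0.1,"z": 12,"rx": 0,"ry": 0,"rz": 0},
])

```text
clock: 19.63
position: [0.504, 0.0916, 0.0139]
ee_rot: [-3.141, 0.0, -0.004]
contact_force: [-0.1, -0.7, 8.8]
grip_width: 0.454
grip_force: 50.6
```

```bash
python3 -c "
from h import *
goal(.654,-.013,.12,0)"
```

```text
shift [ 15.03  10.45 -10.58] turn [-0.001 -0.003 -0.   ] t 19.63
```

Call:
send_rows([
  {"fingers": 3,"x": 0,"y": 0,"z": -4,"rx": 0,"ry": 0,"rz": 0},
  {"fingers": 3,"x": 0,"y": 0,"z": -8,"rx": 0,"ry": 0,"rz": 0},
  {"fingers": 3,"x": 0,"y": 0,"z": -11,"rx": 0,"ry": 0,"rz": 0},
  {"fingers": 3,"x": 15,"y": 10.4,"z": -11,"rx": 0,"ry": 0,"rz": 0},
  {"fingers": 3,"x": 15,"y": 10.4,"z": -11,"rx": 0,"ry": 0,"rz": 0},
  {"fingers": 3,"x": 15,"y": 10.4,"z": -11,"rx": 0,"ry": 0,"rz": 0},
  {"fingers": 3,"x": 15,"y": 10.4,"z": -11,"rx": 0,"ry": 0,"rz": 0},
  {"fingers": 3,"x": 15,"y": 10.4,"z": -11,"rx": 0,"ry": 0,"rz": 0},
  {"fingers": 3,"x": 15,"y": 10.4,"z": -11,"rx": 0,"ry": 0,"rz": 0},
  {"fingers": 3,"x": 15,"y": 10.4,"z": -11,"rx": 0,"ry": 0,"rz": 0},
  {"fingers": 3,"x": 15,"y": 10.4,"z": -11,"rx": 0,"ry": 0,"rz": 0},
  {"fingers": 3,"x": 15,"y": 10.4,"z": -11,"rx": 0,"ry": 0,"rz": 0},
  {"fingers": 3,"x": 15,"y": 10.4,"z": -8,"rx": 0,"ry": 0,"rz": 0},
  {"fingers": 3,"x": 15,"y": 10.4,"z": -5.8,"rx": 0,"ry": 0,"rz": 0},
  {"fingers": 3,"x": 15,"y": 10.4,"z": -5.3,"rx": 0,"ry": 0,"rz": 0},
  {"fingers": 3,"x": 15,"y": 10.4,"z": -5.3,"rx": 0,"ry": 0,"rz": 0},
  {"fingers": 3,"x": 15,"y": 10.4,"z": -5.3,"rx": 0,"ry": 0,"rz": 0},
])

```text
clock: 21.05
position: [0.6529, -0.0121, 0.0659]
ee_rot: [-3.142, -0.001, 0.0]
contact_force: [-0.6, 1.3, -1.1]
grip_width: 0.453
grip_force: 50.6
```

```bash
python3 -c "
from h import *
goal(.654,-.013,.0583,0)"
```

```text
shift [0.11 0.09 0.76] turn [-0.  0.  0.] t 21.05
```

Lowering onto the wide foot, releasing, then rising and pulling back clear.

Call:
send_rows([
  {"fingers": 3,"x": 0.1,"y": 0.1,"z": 0.5,"rx": 0,"ry": 0,"rz": 0},
  {"fingers": 3,"x": 0.1,"y": 0.1,"z": 0.75,"rx": 0,"ry": 0,"rz": 0},
  {"fingers": 3,"x": 0.1,"y": 0.1,"z": 0.75,"rx": 0,"ry": 0,"rz": 0},
  {"fingers": 7,"x": 0.1,"y": 0.1,"z": 0.75,"rx": 0,"ry": 0,"rz": 0},
  {"fingers": 7,"x": 0.1,"y": 0.1,"z": 0.75,"rx": 0,"ry": 0,"rz": 0},
  {"fingers": 7,"x": 0.1,"y": 0.1,"z": 0.75,"rx": 0,"ry": 0,"rz": 0},
  {"fingers": 7,"x": 0.1,"y": 0.1,"z": 0.75,"rx": 0,"ry": 0,"rz": 0},
  {"fingers": 7,"x": 0.1,"y": 0.1,"z": 0.75,"rx": 0,"ry": 0,"rz": 0},
  {"fingers": 7,"x": 0.1,"y": 0.1,"z": -3,"rx": 0,"ry": 0,"rz": 0},
  {"fingers": 7,"x": 0.1,"y": 0.1,"z": -7,"rx": 0,"ry": 0,"rz": 0},
  {"fingers": 7,"x": 0.1,"y": 0.1,"z": -11,"rx": 0,"ry": 0,"rz": 0},
  {"fingers": 7,"x": -15,"y": 14,"z": -15,"rx": 0,"ry": 0,"rz": 0},
  {"fingers": 7,"x": -15,"y": 14,"z": -15,"rx": 0,"ry": 0,"rz": 0},
  {"fingers": 7,"x": -15,"y": 14,"z": -15,"rx": 0,"ry": 0,"rz": 0},
  {"fingers": 7,"x": -15,"y": 14,"z": -15,"rx": 0,"ry": 0,"rz": 0},
  {"fingers": 7,"x": -15,"y": 14,"z": -15,"rx": 0,"ry": 0,"rz": 0},
  {"fingers": 7,"x": -15,"y": 14,"z": -15,"rx": 0,"ry": 0,"rz": 0},
  {"fingers": 7,"x": -15,"y": 14,"z": -15,"rx": 0,"ry": 0,"rz": 0},
  {"fingers": 7,"x": -15,"y": 14,"z": -15,"rx": 0,"ry": 0,"rz": 0},
])

```text
clock: 22.63
position: [0.5036, -0.1524, 0.2156]
ee_rot: [-3.141, 0.001, -0.002]
contact_force: [0.2, -0.2, -0.9]
grip_width: 0.822
grip_force: 0.0
```

```bash
python3 - <<'E'
from h import *
s=bot.get_state();print(s['position'],s['contact_force'])
img=bot.read_camera("wrist")[:,:,::-1].copy()
for P in((.654,-.013,.084),(.495,-.431,.019),(.49,-.0755,.045)):
    p=wp(P,s);print(p);cv2.drawMarker(img,tuple(int(v) for v in p),(0,0,255),0,8)
cv2.imwrite("pics/w9.png",img)
E
```

```text
[ 0.50357713 -0.15239036  0.2156418 ] [ 0.20371984 -0.2060391  -0.92080694]
[169.7  35.7]
[526.5 183.6]
[246.  191.6]
```

View pics/w9.png

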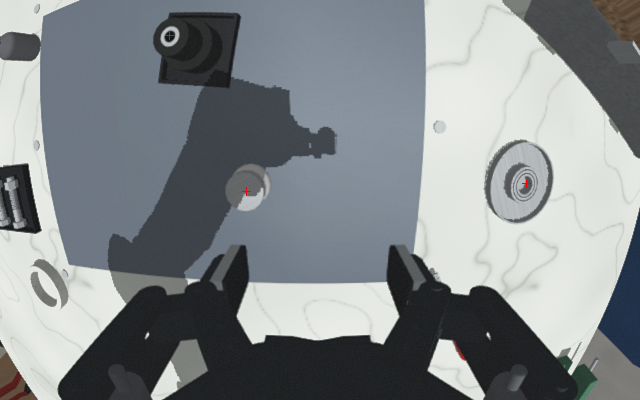

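The stack stands with its top insert at (170,37), on the predicted mark. The bearing is centred in the dish at (525,183), and the jar is unmoved at (246,190). Everything is in place and the arm is clear, so I'm handing in.

```bash
python3 -c "
from plant import bot
print(bot.close_job())"
```

```text
the job is handed in; nothing more can be done
None
```

I handed the job in at about 23 s with both bolts in the oblong tray, the bearing in the dish, the narrow foot stacked on the wide one in the square tray, and the jar left where it stood; the last pictures showed all of this, but the hand-in returned no verdict.

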